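# Switch on the cooker and start two timers

### The arm

A 7-joint arm with a two-finger parallel gripper is mounted at the origin on the work surface. World frame = base frame: x ahead of the robot, y to its left, z up, the work surface at z = 0. Lengths are in m, angles in rad, forces in N, time in s.
With the tool pointing down it reaches from about 0.4 to 0.85 m from the base axis. Payload 4.5 kg.
Tool frame: the origin (TCP) lies on the front face of the gripper's body, between the roots of the fingers; the fingertips stand 73 mm ahead of it and the grasp point (between the pads) lies 54 mm ahead of it; z points along the fingers, y is the line along which they close (so a half turn about z gives the same grasp; the last joint's range is limited). The gripper opens to 85 mm and grips with 20 to 120 N. Pads are 22 mm wide; open, the fingers measure 114 mm over their backs; the gripper's body (76 mm by 85 mm) begins 54 mm behind the grasp point. The pads swing forward as they close: fully open they stand 13 mm farther back than shut.
Start: joints at [1.166, 0.689, -0.195, 1.565, 0.157, 0.902, -0.215], TCP at [0.266, -0.566, 0.304] pointing down, gripper open.
Joint ranges: [-3.01, 3.01], [-0.46, 2.08], [-1.47, 1.51], [0.13, 2.56], [-1, 4.14], [0.04, 2.09], [-2.66, 2.66]. Speed limits (rad/s): [2.57, 2.57, 3.14, 3.14, 3.14, 3.14, 3.14].

### API

Orientations are given as a unit quaternion [w, x, y, z].
In Python, from workcell import env gives the robot as it stands. The module is installed in compiled form; this text tells all that it offers. Calls block until the motion is done:
- env.reach(position, orientation): joint-space move of the TCP to a pose.
- env.move_l(position, rot=None, rate=0.15, until_force=None): straight line of the TCP; rot=None keeps the orientation; rate is the mean speed in m/s. With until_force (N) it stops when the force on the tool has changed by that much, and returns True; else False.
- env.set_joints(angles): joint-space move.
- env.grip(opening, grip_force=None): finger opening in m; grip_force is the grip in N (None keeps the last); returns when the fingers have stopped.
- env.wait(seconds).
- env.solve_ik(position, orientation): joint angles nearest the present ones, or None.
- env.snapshot(name): name is "scene" or "side" or "wrist"; returns a dict with "img" (384x512x3 uint8, blue, green, red), "K" (3x3 intrinsics, pixels), "dist_coeffs" ([k1, k2, p1, p2, k3] as OpenCV has them; the pictures are not rectified), "rvec" (rotation vector, rad) and "tvec" (3), from world to camera coordinates, as OpenCV has them; the wrist camera has in their place "mount" (4x4, takes a point from camera to tool coordinates, whose origin is the TCP and whose axes are the flange's). Camera axes: x right, y down, z forward; pixel columns grow to the right and rows downward; lengths in m; the calibration is good to about 2 mm. A picture is of the moment at which its call begins: read the wrist's pose just before it. There is no depth.
A pose or a line that the arm cannot do raises env.PlanningError and nothing moves.
- env.hand_in(): hands the job in; it is judged then, once.
Readings, each from a call of its own:
- env.current_t(): time.
- env.current_joint_pos(): joint angles.
- env.current_qvel(): joint speeds.
- env.current_effort(): joint torques, N m.
- env.current_tcp_pos(): TCP position.
- env.current_orientation(): TCP orientation.
- env.current_contact_force(): force on the tool from outside, world axes, zero at the start.
- env.current_wrist_torque(): the same for the moment, N m.
- env.current_width(): finger opening in m.
- env.current_grasp_force(): force on a finger pad.
Only numpy, scipy, OpenCV 4.12 (cv2) and the standard library are available. Lean on these libraries where they do the work, as an engineer would, in place of code of your own. Each camera call takes 0.05 s, during which the arm holds its last target. There are 200 camera calls.

### The job

The pan is ready to heat: press down the round key on the induction cooker (at the left of its controls; not the knob), then the key of the round kitchen timer, then the key of the oblong timer, each lightly. Press no other key, do not lift the timers or push them about (they stay where they stand), and leave everything else alone.

Things in the scene. Friction and masses are not known exactly. Their poses are not given: they have to be found in the camera images.
- cooker: portable induction cooker, fixed: black glass and steel slab, 360 x 280 mm, 60 mm high, origin under its centre. Controls in a row along its short edge nearest the robot, from the left as the robot sees it: the round key in a steel ring, 90 mm to its right the bar key, then a 42 mm metal knob, 24 mm high, with a ridge across it
- cooker_round_key_top (a point): centre of the top of the cooker's power key: a 28 mm round grey push key, its top 14 mm above the glass when up, i.e. 74 mm above the table. This point sinks with the key; its axes are the cooker's (z up)
- cooker_round_key (a joint): how far the cooker's round key is pressed in: 0 is up, 0.009 m is the stop. It needs about 3 N to move, has no spring and stays where it is left; 5 mm or more counts as on, and under 3 mm as off
- cooker_bar_key_top (a point): centre of the top of the cooker's bar-shaped key, 16 x 50 mm, 14 mm above the glass, between the round key and the knob; not to be pressed
- cooker_bar_key (a joint): how far the cooker's bar key is pressed in: 0 is up, 0.009 m is the stop. It needs about 3 N to move, has no spring and stays where it is left; 5 mm or more counts as on, and under 3 mm as off
- round_timer: round kitchen timer: loose white plastic round puck 84 mm across, 34 mm high, about 160 g, with a small display and a grey key in the middle of its top; origin at the centre of its underside, z up
- round_timer_key_top (a point): centre of the top of the round timer's key, a 28 mm round grey push key, its top 14 mm above the timer's top when up (48 mm above the table). This point sinks with the key
- round_timer_key (a joint): how far the round timer's key is pressed in: 0 is up, 0.009 m is the stop. It needs about 3 N to move, has no spring and stays where it is left; 5 mm or more counts as on, and under 3 mm as off
- oblong_timer: oblong kitchen timer: loose white plastic oblong block 54 x 106 mm (long along its own y), 34 mm high, about 160 g, with a small display and a grey key in the middle of its top; origin at the centre of its underside, z up
- oblong_timer_key_top (a point): centre of the top of the oblong timer's key, a 28 mm round grey push key, its top 14 mm above the timer's top when up (48 mm above the table). This point sinks with the key
- oblong_timer_key (a joint): how far the oblong timer's key is pressed in: 0 is up, 0.009 m is the stop. It needs about 3 N to move, has no spring and stays where it is left; 5 mm or more counts as on, and under 3 mm as off
- square_timer: square kitchen timer: loose white plastic square block 74 x 74 mm, 34 mm high, about 160 g, with a small display and a grey key in the middle of its top; origin at the centre of its underside, z up; not to be started
- square_timer_key_top (a point): centre of the top of the square timer's key, a 28 mm round grey push key, its top 14 mm above the timer's top when up (48 mm above the table). This point sinks with the key
- square_timer_key (a joint): how far the square timer's key is pressed in: 0 is up, 0.009 m is the stop. It needs about 3 N to move, has no spring and stays where it is left; 5 mm or more counts as on, and under 3 mm as off
- pan: shallow clay-coloured frying pan, 196 mm over the rim, 45 mm high, grey handle, standing on the cooker's plate at the far side; origin under its centre; a bystander, loose
- beaker: clear glass beaker, 64 mm wide, 85 mm high; origin under its centre; a bystander, loose
- steel_cup: steel cup, 60 mm wide, 55 mm high; origin under its centre; a bystander, loose
- ramekin: white ceramic ramekin, 60 mm wide, 40 mm high; origin under its centre; a bystander, loose
- spice_jar: closed jar, 48 mm wide, 85 mm high; origin under its centre; a bystander, loose
- soap_bottle: closed yellow bottle, 64 mm wide, 170 mm high; origin under its centre; a bystander, loose
- spatula: spatula lying flat at the right, pointing away from the robot; origin under the middle of its length; a bystander, loose

How it is judged:
On the way, in this order (a step that is already met when the one before it is completed fails the run):
1. the cooker's round key is down (5 mm or more), all the other keys still up (value of joint cooker_round_key above 0.005 m and value of joint each of round_timer_key, oblong_timer_key, square_timer_key, cooker_bar_key below 0.003 m), for 0.1 s.
2. the round timer's key is down as well, those of the oblong and square timers and the bar key still up (value of joint each of cooker_round_key, round_timer_key above 0.005 m and value of joint each of oblong_timer_key, square_timer_key, cooker_bar_key below 0.003 m), for 0.1 s.
3. the oblong timer's key is down as well (value of joint each of cooker_round_key, round_timer_key, oblong_timer_key above 0.005 m and value of joint each of square_timer_key, cooker_bar_key below 0.003 m), for 0.1 s.
At the end, for the whole second after the job is handed in: The cooker's round key, the round timer's key and the oblong timer's key are each in by 5 mm or more; the square timer's key and the cooker's bar key are in by less than 3 mm; the three timers stand flat and at rest, within 30 mm of where they started (all of step 3 and distance of each of round_timer, square_timer, oblong_timer from where it was at the start of the episode below 0.03 m and angle between each of round_timer, square_timer, oblong_timer's own z axis and vertical below 0.1 rad and linear speed of each of round_timer, square_timer, oblong_timer below 0.02 m/s); the robot touches nothing.
It fails at once if a timer is lifted (more than 12 mm) (height (world z) of any of round_timer, square_timer, oblong_timer above 0.012 m).
It fails at once if a timer is pushed more than 40 mm from its place (distance of any of round_timer, square_timer, oblong_timer from where it was at the start of the episode above 0.04 m).
It fails at once if a key that should be left alone is pressed (3 mm or more) (value of joint any of square_timer_key, cooker_bar_key above 0.003 m).
It fails at once if the cooker's key or a timer is pressed hard (over 25 N) (contact force between any of the fingers, the arm and round_timer above 25 N or contact force between any of the fingers, the arm and square_timer above 25 N or contact force between any of the fingers, the arm and oblong_timer above 25 N or contact force between any of the fingers, the arm and cooker above 25 N).
It fails at once if a bystander is moved by more than 30 mm (distance of any of pan, beaker, steel_cup, ramekin, spice_jar, soap_bottle, spatula from where it was at the start of the episode above 0.03 m).
It also fails if it takes over 54 s, if anything falls off the work surface, if the arm or the gripper's body presses on something with over 40 N, if the wrist force passes 120 N, or if a joint passes its speed limit or range.

## Working session

There is one attempt and no reset: what is moved stays moved. The work goes in short steps, each a Python script; the robot and the scene stay as the last script left them, time stands still between calls to the robot, and variables do not carry over. Pictures are saved under pics/ and viewed, at most 10 in all, crops included, and the job is handed in when it is done.

```bash
mkdir -p pics
python3 - <<'E'
from workcell import env
import cv2
for n in("scene","side"):
    s=env.snapshot(n); cv2.imwrite(f"pics/{n}1.png",cv2.resize(s["img"],(800,600),interpolation=cv2.INTER_CUBIC))
    print(n,s["K"],s["dist_coeffs"],s["rvec"],s["tvec"])
print(env.current_t(),env.current_orientation(),env.current_width())
E
```

```text
scene [[410.39625194   0.         256.50772387]
 [  0.         410.39625194 190.83771605]
 [  0.           0.           1.        ]] [-0.0240685  0.         0.         0.         0.       ] [ 1.50931611  2.00477693 -0.89822482] [ 0.21596353 -0.31428237  1.61613012]
side [[375.13884767   0.         257.28827786]
 [  0.         375.13884767 192.80954552]
 [  0.           0.           1.        ]] [-0.0247798  0.         0.         0.         0.       ] [ 0.97388077 -2.52284099  1.02292819] [0.44318412 0.38222673 0.67137098]
0.1 [-8.11642732e-04  9.76016705e-01  2.17693989e-01 -2.45251171e-04] 0.08561961941608588
```

View pics/scene1.png

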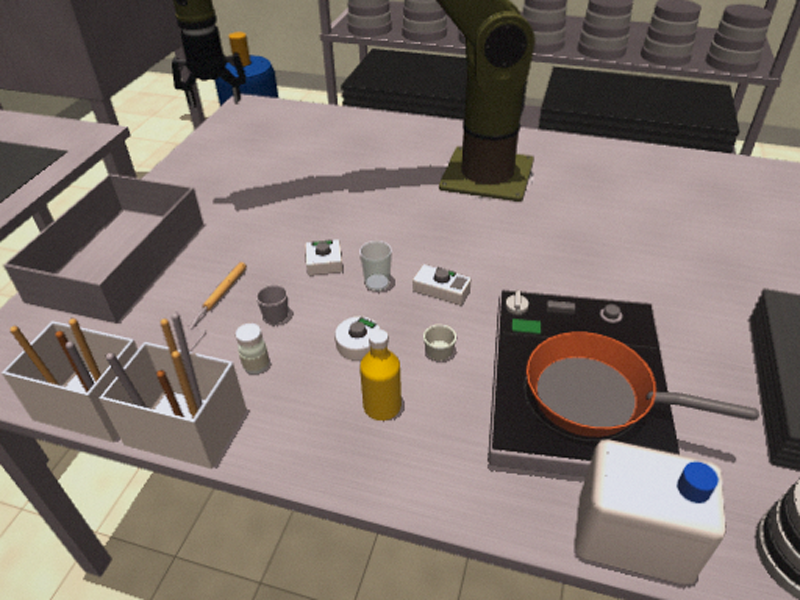

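View pics/side1.png

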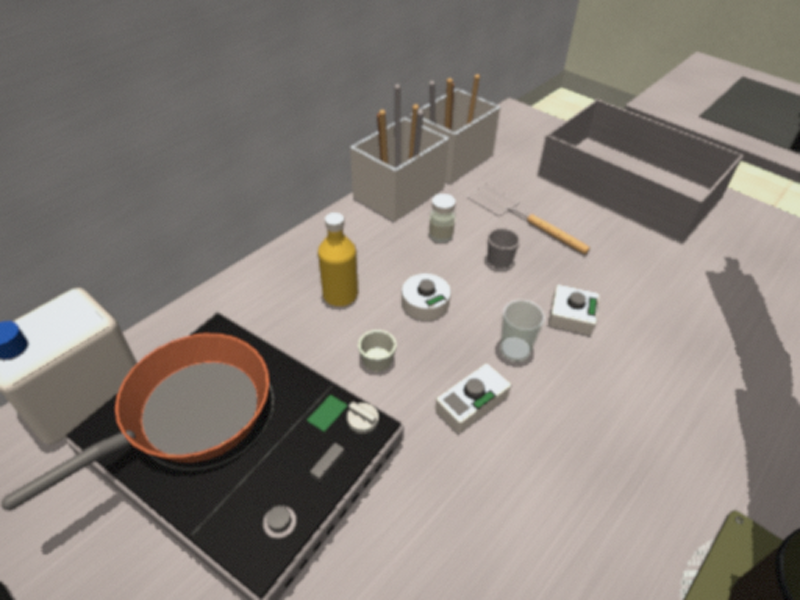

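The scene view, in 800x600 pixels, shows the cooker's round key at (611,310), the round timer key at (357,326), the oblong key at (442,273) and the bottle cap at (378,338). In the side view the same points are at (279,518), (427,286), (475,386) and (335,220).

```bash
cat > h.py <<'E'
import numpy as np, cv2
def ray(px,K,d,R,t):   # world->camera R,t
    n=cv2.undistortPoints(np.array([[px]],float),np.array(K),np.array(d)).ravel()
    return -R.T@t, R.T@np.array([n[0],n[1],1])
def onz(px,K,d,R,t,z):
    c,v=ray(px,K,d,R,t); return c+v*(z-c[2])/v[2]
E
python3 - <<'E'
from workcell import env
from h import *
P={"cook":(.074,(611,310),(279,518)),"bar":(.074,(561,305),(327,460)),"round":(.048,(357,326),(427,286)),"obl":(.048,(442,273),(475,386)),"sq":(.048,(323,248),(577,298)),"bottle":(.17,(378,335),(335,217)),"beaker":(.085,(376,249),(522,315))}
for i,n in enumerate(("scene","side")):
    s=env.snapshot(n); R=cv2.Rodrigues(np.array(s["rvec"]))[0]
    for k,v in P.items():
        px=[(a+.5)/1.5625-.5 for a in v[1+i]]
        print(n,k,onz(px,s["K"],s["dist_coeffs"],R,np.array(s["tvec"]).ravel(),v[0]).round(4))
s=env.snapshot("wrist"); print(np.array(s["mount"]).round(3),s["K"])
E
```

```text
scene cook [0.5117 0.3159 0.074 ]
scene bar [0.5222 0.2291 0.074 ]
scene round [ 0.6464 -0.1163  0.048 ]
scene obl [ 0.4623 -0.0042  0.048 ]
scene sq [ 0.4496 -0.2598  0.048 ]
scene bottle [ 0.77   -0.0314  0.17  ]
scene beaker [ 0.4686 -0.1368  0.085 ]
side cook [0.5047 0.3178 0.074 ]
side bar [0.518 0.229 0.074]
side round [ 0.6415 -0.1136  0.048 ]
side obl [ 0.4584 -0.0039  0.048 ]
side sq [ 0.4401 -0.2619  0.048 ]
side bottle [ 0.7705 -0.0346  0.17  ]
side beaker [ 0.4718 -0.1344  0.085 ]
[[-0.    -0.965 -0.263  0.066]
 [ 1.     0.    -0.    -0.   ]
 [ 0.    -0.263  0.965 -0.069]
 [ 0.     0.     0.     1.   ]] [[308.56560118   0.         254.9025664 ]
 [  0.         308.56560118 190.13086518]
 [  0.           0.           1.        ]]
```

Run:
```python
from workcell import env
from h import *
from scipy.spatial.transform import Rotation as Ro
env.grip(0.0)
env.reach([.508,.317,.25],[0,1,0,0])
p=np.array(env.current_tcp_pos()); q=np.array(env.current_orientation())
s=env.snapshot("wrist"); cv2.imwrite("pics/w1.png",s["img"])
T=np.eye(4);T[:3,:3]=Ro.from_quat(q[[1,2,3,0]]).as_matrix();T[:3,3]=p
M=np.linalg.inv(T@np.array(s["mount"])); np.savez("w1.npz",M=M,K=s["K"],d=s["dist_coeffs"])
print(p,q,env.current_width(),env.current_t(),env.current_joint_pos())
print(cv2.projectPoints(np.array([[.508,.317,.074]]),cv2.Rodrigues(M[:3,:3])[0],M[:3,3],np.array(s["K"]),np.array(s["dist_coeffs"]))[0].ravel())
```

```text
[0.50863421 0.31597569 0.25007318] [ 2.53180804e-04  9.99999582e-01 -8.50012148e-04  2.20198008e-04] 6.650191587849806e-05 4.275 [-0.72261135  0.72563998  0.1570469   1.71265753 -0.15807958  0.71554025
 -2.05725732]
[253.82910687 189.78632324]
```

View pics/w1.png

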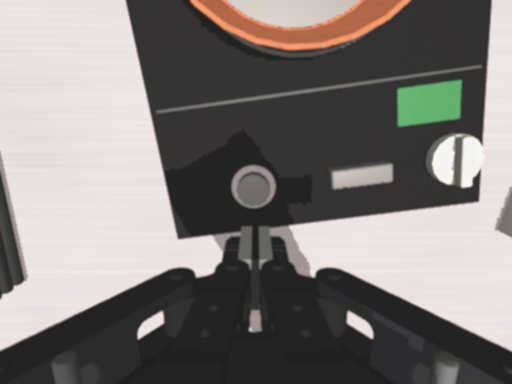

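The wrist view shows the key top at (254,187), within 2 mm of where I predicted it. I'll press it now.

```bash
cat >> h.py <<'E'
def press(env,x,y,top):
    env.move_l([x,y,top+.073+.012],rate=.1); env.wait(.2)
    f0=np.array(env.current_contact_force())
    hit=env.move_l([x,y,top+.073-.0078],rate=.015,until_force=9)
    z=env.current_tcp_pos()[2]
    print("hit",hit,"tip depth below top",top+.073-z,"dF",np.array(env.current_contact_force())-f0)
E
python3 - <<'E'
from workcell import env
from h import *
press(env,.510,.317,.074)
p=env.current_tcp_pos(); print(p,env.current_t())
E
```

```text
hit False tip depth below top 0.007857231258475844 dF [ 0.76895883 -0.63968352  1.29514345]
[0.50994865 0.31697224 0.13914277] 7.0
```

Run:
```python
from workcell import env
from h import *
f0=np.array(env.current_contact_force())
hit=env.move_l([.510,.317,.147-.0100],rate=.006,until_force=6)
print(hit,.147-env.current_tcp_pos()[2],np.array(env.current_contact_force())-f0)
env.move_l([.510,.317,.25],rate=.15)
print(env.current_contact_force())
env.reach([.643,-.115,.25],[0,1,0,0])
from scipy.spatial.transform import Rotation as Ro
p=np.array(env.current_tcp_pos()); q=np.array(env.current_orientation())
s=env.snapshot("wrist"); c=env.snapshot("side")["img"]
T=np.eye(4);T[:3,:3]=Ro.from_quat(q[[1,2,3,0]]).as_matrix();T[:3,3]=p
M=np.linalg.inv(T@np.array(s["mount"]))
for x in ([.643,-.115,.048],[.653,-.115,.048]): print(cv2.projectPoints(np.array([x]),cv2.Rodrigues(M[:3,:3])[0],M[:3,3],np.array(s["K"]),np.array(s["dist_coeffs"]))[0].ravel())
c=cv2.resize(c[280:370,120:260],(597,384),interpolation=cv2.INTER_CUBIC)[:, :288]
cv2.imwrite("pics/w2.png",np.hstack([s["img"],c])); print(p,env.current_t())
```

```text
True 0.009357576811660967 [-0.12556476 -0.15581155  4.04309002]
[ 0.37086816  0.00754694 -0.55634956]
[258.24734392 181.81902888]
[258.31148406 170.95602665]
[ 0.64327411 -0.11258071  0.24983073] 10.0083
```

View pics/w2.png

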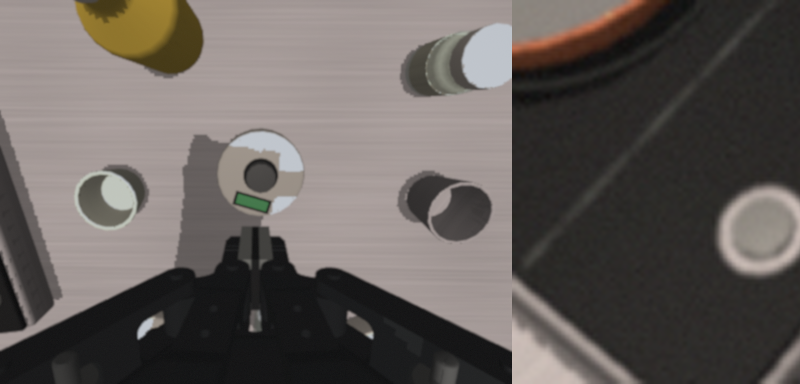

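The cooker key is at its stop. The round timer's key shows at (260,176), which puts it at about (0.647, -0.117). I'll press it, then the oblong timer's key.

```bash
cat > go.py <<'E'
from workcell import env
from h import *
def full(x,y,top):
    press(env,x,y,top)
    f0=np.array(env.current_contact_force())
    hit=env.move_l([x,y,top+.073-.0100],rate=.006,until_force=5)
    print("stop",hit,top+.073-env.current_tcp_pos()[2],np.array(env.current_contact_force())-f0)
    env.move_l([x,y,.25],rate=.15)
E
python3 - <<'E'
from go import *
full(.647,-.117,.048)
env.reach([.462,-.004,.25],[0,1,0,0])
s=env.snapshot("wrist")["img"]; c=env.snapshot("side")["img"]
c=cv2.resize(c[160:260,240:350],(422,384),interpolation=cv2.INTER_CUBIC)[:, :288]
cv2.imwrite("pics/w3.png",np.hstack([s,c])); print(env.current_tcp_pos(),env.current_t())
E
```

```text
hit False tip depth below top 0.007851316081266616 dF [-0.23522182  0.63004474  1.04732539]
stop True 0.00924746475249838 [ 0.00545237 -0.41323756  3.18721154]
[ 0.46395609 -0.00470415  0.24989883] 15.3917
```

View pics/w3.png

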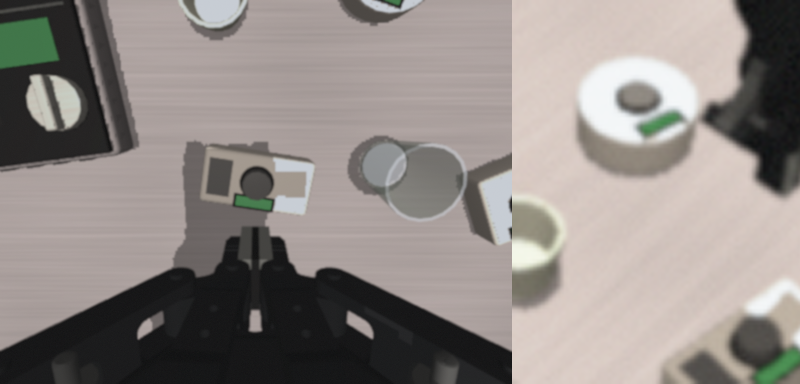

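The round timer's key has sunk and the timer stands flat. The oblong key is at (257,183), directly under the tool as expected, so I'll press it.

Run:
```python
from go import *
full(.462,-.005,.048)
env.reach([.45,.1,.35],[0,1,0,0]); env.wait(.3)
c=env.snapshot("side")["img"]
cv2.imwrite("pics/f.png",cv2.resize(c[150:300,220:400],(720,600),interpolation=cv2.INTER_CUBIC)); print(env.current_contact_force(),env.current_t())
```

```text
hit False tip depth below top 0.007835476259779983 dF [-0.29253059  1.05990754 -0.989504  ]
stop True 0.009336719398392007 [-0.20301086  0.5340416   4.52059845]
[ 0.05119135 -0.05598479  0.04668165] 20.775
```

View pics/f.png

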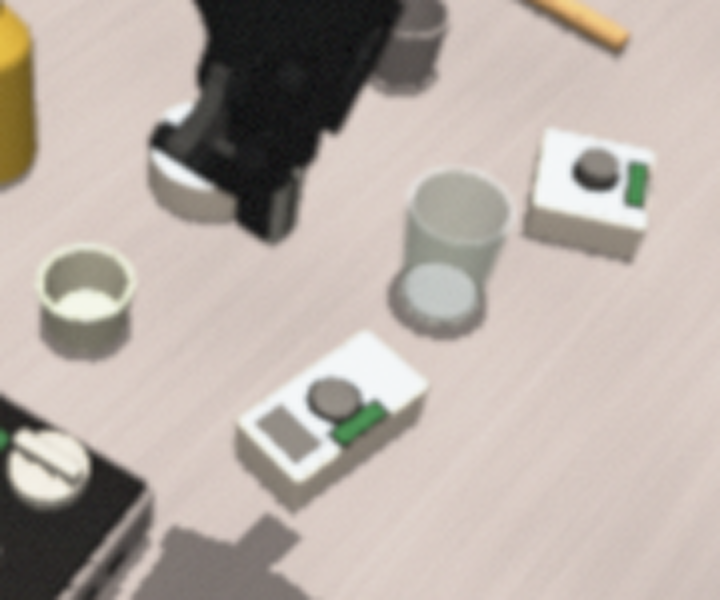

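The oblong key at (335,398) is down, the square one at (597,168) is still up, and the timers stand in place.

```bash
python3 -c "
from workcell import env
print(env.hand_in())"
```

```text
the job is handed in; nothing more can be done
None
```

The job is handed in: I pressed the cooker's round key, the round timer's key and the oblong timer's key in that order, each down to its stop with light force, and touched nothing else; the hand-in returned no verdict.

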